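# Put the hand reamer away under the cantilever tray of the tool box

### The job

Put the hand reamer that lies on the bench away in the cantilever tool box. Swing the top tray up and back over its arms until it rests open by itself, lay the reamer flat in the empty bay underneath (not dropped in), then bring the tray back over and lower it under control, without letting it fall, and press it down until the spring clips at the front have snapped over and it sits fully home on the box. Keep the small parts in the tray, leave the other reamer in its bay and do not disturb the other things on the bench.

Things in the scene. Friction and masses are not known exactly. Their poses are not given: they have to be found in the camera images.
- tool_box: Grey sheet-steel box fixed to the bench, 125 (x) x 190 (y) x 45 mm high, walls and floor 3 mm, open on top. Origin: centre of its underside; x points from its front (lip and clips; faces about the robot's left) to its back, z up. A wall along x at y = 0 makes two bays, 119 x 90 mm, 42 mm deep. A tray of the same outline, 36 mm high, sits on its rim when closed (z = 45 to 81 mm).
- tray_arm (a joint): Angle (rad) of the tray's two pairs of parallel arms, outside the box ends, 85 mm between rivets; the tray stays level. 0 = home; 1.257 = arms upright (top dead centre); 2.13 = open on its stop. With a = value - 1.257 every tray point is shifted from home by 85*(sin a + 0.951) mm along box x and 85*(cos a - 0.309) mm up: 81 and 59 at the top, 146 and 28 when open.
- tray_pivot (a point): Front rivet line of the tray (mid-width), 56 mm in front of the tray's centre, 11 mm above its underside. Little friction in the arms: let go before the top, the loaded tray (about 0.45 kg) falls shut; past the top it falls open by itself and rests on its stop, the bays uncovered.
- clip_nose (a point): Mid-point between the noses of the two leaf-spring clips (18 mm wide, 66 mm tall) that stand before the box front at box y = +68 and -68 mm; noses at z = 57 mm. Home, they hook over ribs on the tray front; about 16 N upwards frees it. A tray only lowered stops on them 8 mm too high (joint about 0.1); 3 to 10 N down on it snaps it home.
- tray_lip (a point): Middle of the tray's finger lip: flange 2.5 mm thick, 76 mm long along y, standing out 14 mm from the middle of the tray's front face, flush with its top edge, front edge rolled, 5 mm diameter. The point: axis of the rolled edge, 76 mm before the tray's centre, 33.5 mm above its underside (78.5 mm high when home). Under it the tray's and box's front is plain and free between the clips.
- tray_floor (a point): Centre of the tray's inner floor, 3 mm above its underside; axes stay parallel to the box's. Walls 3 mm thick, inner depth 33 mm, top edge 33 mm above this point. A low wall (22 mm) along y at x = -12 mm parts the empty front trough (x = -59 to -13 mm) from three rear cells with one small part each.
- free_bay (a point): Centre of the floor of the empty bay of the box, the one farther from the robot (119 mm along x, 90 mm along y), 3 mm above the bench, at y = +46.8 mm in the box's frame; axes parallel to the box's. The reamer fits in it lying along x or at a slant.
- reamer: The hand reamer to be put away: a knurled black-and-bright tool with a brass-coloured tip, lying on the bench, 100 mm long along its own y axis, 24 mm across its hexagon collar, 21 mm high, 0.13 kg. Origin: underside at mid-length, axis 10 mm above. The black round barrel, 18 mm in diameter, reaches from y = -42 to -2 mm: grip it there, at about y = -14 mm.
- twin_reamer: A reamer of the same size with a black tip that already lies in the bay nearer the robot (y < 0) of the box, hidden at the start; leave it there. Origin: underside at mid-length, long axis y.
- ring_in_tray: Black lock ring, 33 mm across, 12 mm high, in one rear cell of the tray. Origin: centre of its underside.
- bushing_in_tray: Steel bushing, 22 mm across, 26 mm high, standing in one rear cell of the tray. Origin: centre of its underside.
- die_in_tray: Black stepped die, 28 mm across, 26 mm high, standing in one rear cell of the tray. Origin: centre of its underside.
- die_tall: Bystander: black die standing on the bench, 23 mm across, 60 mm high. Origin: centre of its underside.
- spare_bushing: Bystander: plain bushing standing on the bench, 21 mm across, 27 mm high. Origin: centre of its underside.
- funnel: Bystander: white funnel standing mouth down on the bench, 64 mm across, 52 mm high. Origin: centre of its underside.

How it is judged (in metres and radians):
On the way, in this order (a step that is already met when the one before it is completed fails the run):
1. the tray rests open on its stop (value of joint tray_arm above 1.98 rad), for 0.3 s.
2. the reamer lies released in the empty bay while the tray is open (x of reamer in the frame of free_bay between -0.035 and 0.035 m and y of reamer in the frame of free_bay between -0.044 and 0.044 m and z of reamer in the frame of free_bay between -0.006 and 0.03 m and angle between reamer's own y axis and vertical between 1.35 and 1.8 rad and value of joint tray_arm above 1.9 rad and contact force between the fingers and reamer below 0.05 N and linear speed of reamer below 0.05 m/s), for 0.2 s.
At the end, for the whole second after the job is handed in: Tray home, clips snapped (tray_arm below 0.03 rad) and still; reamer at rest, flat (12 degrees) in the formerly empty bay; other reamer in its own bay; ring, bushing and die at rest inside the tray; tall die, spare bushing and funnel upright, within 30 mm of their places (value of joint tray_arm below 0.03 rad and velocity of joint tray_arm between -0.1 and 0.1 rad/s and x of reamer in the frame of free_bay between -0.035 and 0.035 m and y of reamer in the frame of free_bay between -0.044 and 0.044 m and z of reamer in the frame of free_bay between -0.006 and 0.03 m and angle between reamer's own y axis and vertical between 1.35 and 1.8 rad and linear speed of each of reamer, ring_in_tray, bushing_in_tray, die_in_tray below 0.03 m/s and x of twin_reamer in the frame of tool_box between -0.04 and 0.04 m and y of twin_reamer in the frame of tool_box between -0.092 and -0.003 m and z of twin_reamer in the frame of tool_box between -0.006 and 0.03 m and x of ring_in_tray in the frame of tray_floor between -0.061 and 0.061 m and y of ring_in_tray in the frame of tray_floor between -0.094 and 0.094 m and z of ring_in_tray in the frame of tray_floor between -0.006 and 0.03 m and x of bushing_in_tray in the frame of tray_floor between -0.061 and 0.061 m and y of bushing_in_tray in the frame of tray_floor between -0.094 and 0.094 m and z of bushing_in_tray in the frame of tray_floor between -0.006 and 0.03 m and x of die_in_tray in the frame of tray_floor between -0.061 and 0.061 m and y of die_in_tray in the frame of tray_floor between -0.094 and 0.094 m and z of die_in_tray in the frame of tray_floor between -0.006 and 0.03 m and distance of each of die_tall, spare_bushing, funnel from where it was at the start of the episode below 0.03 m and angle between each of die_tall, spare_bushing, funnel's own z axis and vertical below 0.2 rad); the robot touches nothing.
It fails at once if the tray is let fall shut: it closes faster than 3.5 rad/s while still more than 0.2 rad from home (value of joint tray_arm above 0.2 rad and velocity of joint tray_arm below -3.5 rad/s).
It fails at once if the reamer is dropped: it moves faster than 0.8 m/s untouched by the fingers (contact force between the fingers and reamer below 0.01 N and linear speed of reamer above 0.8 m/s).
It fails at once if a bystander on the bench is shoved more than 30 mm or knocked over (distance of any of die_tall, spare_bushing, funnel from where it was at the start of the episode above 0.03 m or angle between any of die_tall, spare_bushing, funnel's own z axis and vertical above 0.6 rad).
It also fails if it takes over 72 s, if anything falls off the work surface, if the arm or the gripper's body presses on something with over 40 N, if the wrist force passes 120 N, or if a joint passes its speed limit or range.

### The arm

A 6-joint arm with a two-finger parallel gripper is mounted at the origin on a cart in front of the work surface, level with it; the furniture and walls round the work are solid. World frame = base frame: x ahead of the robot, y to its left, z up, the work surface at z = 0. Lengths are in mm, angles in rad, forces in N, time in s.
With the tool pointing down it reaches from about 350 to 725 mm from the base axis. Payload 4.3 kg.
Tool frame: the origin (TCP) lies at the very end of the fingers, on their centre line; the grasp point (between the pads) lies 19 mm behind it; z points along the fingers, y is the line along which they close (so a half turn about z gives the same grasp; the last joint's range is limited). The gripper opens to 85 mm and grips with 20 to 120 N. Pads are 22 mm wide; open, the fingers measure 114 mm over their backs; the gripper's body (76 mm by 85 mm) begins 54 mm behind the grasp point. The pads swing forward as they close: fully open they stand 13 mm farther back than shut.
Start: joints at [1.121, 0.377, 0.081, 1.274, 0, 1.46], TCP at [191.655, 542.158, 231.329] pointing down, gripper open.
Joint ranges: [-2.72, 2.72], [-0.84, 1.66], [-1.02, 1.22], [-1.77, 2.12], [-1.37, 1.28], [-3.14, 3.14]. Speed limits (rad/s): [2.57, 2.57, 3.14, 3.14, 3.14, 3.14].

### API

Orientations are given as a unit quaternion [w, x, y, z].
In Python, from plant import r, viewer gives the robot as it stands (r), with the cameras (viewer).
- The arm moves only by the shell command python3 drive.py 'ROWS' [FORCE]. ROWS is rows parted by semicolons, their numbers by spaces, 1 to 12 of them, each of 5 numbers: dx, dy, dz in mm, then a turn about the tool's z in rad, then the opening from 0.0 (shut) to 1.0 (fully open); each row shifts and turns the commanded pose from where the row before left it, along the tool's axes as they then stand; what a row does not reach is not made up. A row lasts 1/10 s, in which the tool goes at most 50 mm and 0.15 rad, less where a joint would pass 70% of its speed; a pose out of reach is approached as far as the arm can. The fingers move at their own pace and stop on an object; FORCE is the grip in N (left out, the last holds). Time passes only in rows, so rows that do not move let the fingers close. It prints the time, the measured TCP pose, the force, the opening and the grip force at its end.
- r.state(): the state, without advancing time (a new reading comes with each control period).
- viewer.capture(name): name is "scene" or "side" or "wrist"; returns (picture, depth): 384x512x3 uint8, blue, green, red; 384x512 float32, mm along the optical axis (not along the pixel's ray), 0 where there is no reading.
- viewer.get_calibration(name): a dict with "vertical_fov" (degrees; the focal length in pixels is half the picture's height over the tangent of half this angle, whatever the lens; pixels are square), "cx", "cy" (the principal point, pixels), "cam_to_world" (4x4, takes a point from camera to world coordinates). Camera axes: x right, y down, z forward; pixel columns grow to the right and rows downward; lengths in mm; the calibration is good to about 2 mm. A picture is of the moment at which its call begins: read the wrist's pose just before it. get_calibration takes no time and is no camera call; for the wrist camera it gives the pose at the moment of the call.
- r.finish_job(): hands the job in; it is judged then, once.
The state is a dict: "clock": time; "joint_pos": joint angles; "qvel": joint speeds; "tau": joint torques, N m; "tool_pos": TCP position; "tool_rot": TCP orientation; "ft_force": force on the tool from outside, world axes, zero at the start; "torque": the same for the moment, N m; "opening": opening from 0.0 (shut) to 1.0 (fully open); "grip_force": force on a finger pad.
Only numpy, scipy, OpenCV 4.12 (cv2) and the standard library are available. Lean on these libraries where they do the work, as an engineer would, in place of code of your own. Each camera call takes 0.05 s, during which the arm holds its last target. There are 200 camera calls.

## Working session

There is one attempt and no reset: what is moved stays moved. The work goes in short steps, Python scripts to look and compute and a shell command to move; the robot and the scene stay as the last step left them, time stands still between calls to the robot, and variables do not carry over. Pictures are saved under pics/ and viewed, at most 10 in all, crops included, and the job is handed in when it is done.

```bash
ls; mkdir -p pics
cat > h.py <<'E'
import numpy as np, cv2
from plant import r, viewer
from scipy.spatial.transform import Rotation as R
def cap(n):
    c=viewer.get_calibration(n); p,d=viewer.capture(n); return p,d,c
def pts(d,c):
    h,w=d.shape; f=h/2/np.tan(np.radians(c["vertical_fov"])/2)
    v,u=np.mgrid[:h,:w]
    P=np.stack([(u-c["cx"])/f*d,(v-c["cy"])/f*d,d,np.ones_like(d)],-1)
    W=(P@np.array(c["cam_to_world"]).T)[...,:3]; W[d<=0]=np.nan
    return W
def tool():
    s=r.state(); q=s["tool_rot"]; return np.array(s["tool_pos"]),R.from_quat([q[1],q[2],q[3],q[0]])
def go(target):  # world displacement in tool axes
    p,o=tool(); return o.inv().apply(np.array(target)-p)
E
python3 - <<'E'
from h import *
for n in ("scene","side"):
    p,d,c=cap(n); np.savez(f"pics/{n}0.npz",p=p,d=d,W=pts(d,c)); cv2.imwrite(f"pics/{n}0.png",p)
    print(n,c)
s=r.state();print(s); print(tool()[1].as_matrix().round(3))
E
```

```text
drive.py
pics
plant.py
scene {'vertical_fov': 50.846603518591195, 'cx': 248.7858415950659, 'cy': 191.0554764843746, 'cam_to_world': array([[ 6.73788964e-01, -5.72918281e-01,  4.66661628e-01,
         5.22892967e+01],
       [-7.38691531e-01, -5.06417554e-01,  4.44832646e-01,
        -3.91484521e+02],
       [-1.85271150e-02, -6.44442320e-01, -7.64428441e-01,
         8.14415632e+02],
       [ 0.00000000e+00,  0.00000000e+00,  0.00000000e+00,
         1.00000000e+00]])}
side {'vertical_fov': 57.85194560827551, 'cx': 256.31342717228654, 'cy': 184.37564774747537, 'cam_to_world': array([[ 8.76627819e-01, -1.86690278e-01,  4.43475374e-01,
         9.67573054e+01],
       [-4.81111688e-01, -3.54317746e-01,  8.01866871e-01,
        -6.61662036e+02],
       [ 7.43044556e-03, -9.16299992e-01, -4.00423667e-01,
         4.54178181e+02],
       [ 0.00000000e+00,  0.00000000e+00,  0.00000000e+00,
         1.00000000e+00]])}
{'clock': 0.1, 'joint_pos': array([ 1.12070109e+00,  3.78008724e-01,  7.97030485e-02,  1.27441107e+00,
       -1.03470805e-05,  1.46047790e+00]), 'qvel': array([-3.72484923e-04, -2.31300327e-05,  2.63134214e-03, -1.05843112e-03,
        8.67412184e-04,  1.58577927e-03]), 'tau': array([ 9.98129144e-04, -4.64696074e+01,  2.70581925e+01,  1.20700314e-02,
       -1.28424508e-04, -6.07563621e-06]), 'tool_pos': array([191.36887986, 541.56007636, 230.42177496]), 'tool_rot': array([-2.60578927e-04,  1.69072281e-01,  9.85603187e-01, -9.24192180e-04]), 'ft_force': array([ 0.18298248, -0.10564388,  0.30975538]), 'torque': array([-0.03507196,  0.01836427,  0.01930871]), 'grip_force': 0.0, 'opening': 0.9947719277519613}
[[-0.943  0.333 -0.001]
 [ 0.333  0.943 -0.002]
 [ 0.    -0.002 -1.   ]]
```

View pics/scene0.png

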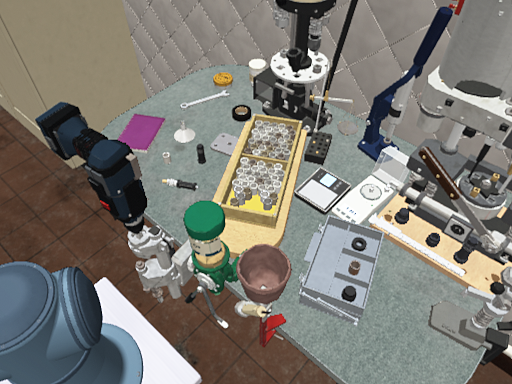

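View pics/side0.png

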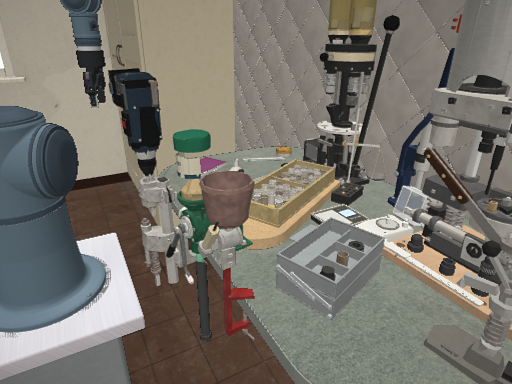

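The scene view shows the grey box at about (340,265), with three parts in its tray. The reamer is at about (180,183), the tall die at (201,153), the spare bushing at (166,157) and the funnel at (184,132). Between the box and the reamer stand a green press at (208,240) and a bowl at (265,270). Next I'll fit poses from the depth.

Run:
```python
from h import *
A=np.load("pics/scene0.npz");W=A["W"];p=A["p"]
B=np.load("pics/side0.npz")
def box(m,W=W): return W[m[1]:m[3],m[0]:m[2]].reshape(-1,3)
# top-down map 2 mm/px: x 150..750 (up), y -350..650 (left)
pp=np.concatenate([W.reshape(-1,3),B["W"].reshape(-1,3)]);cc=np.concatenate([p.reshape(-1,3),B["p"].reshape(-1,3)])
k=np.isfinite(pp).all(1)&(pp[:,2]>-30)&(pp[:,2]<450);pp=pp[k];cc=cc[k]
o=np.argsort(pp[:,2]);pp=pp[o];cc=cc[o]
im=np.zeros((400,500,3),np.uint8);H=np.full((400,500),np.nan)
r_=((850-pp[:,0])/2).astype(int);c_=((650-pp[:,1])/2).astype(int)
ok=(r_>=0)&(r_<400)&(c_>=0)&(c_<500)
for a,b,q,z in zip(r_[ok],c_[ok],cc[ok],pp[ok,2]):
    im[a:a+2,b:b+2]=q; H[a,b]=z
hm=cv2.applyColorMap((np.clip(np.nan_to_num(H,nan=-30)+30,0,330)/330*255).astype(np.uint8),cv2.COLORMAP_JET)
hm=cv2.dilate(hm,np.ones((2,2)))
cv2.imwrite("pics/top.png",cv2.resize(np.vstack([im[60:360],hm[60:360]]),(500,600)))
# small objects
for n,m in dict(tall=(190,138,212,168),spare=(158,148,176,168),funnel=(168,112,200,146),reamer=(155,170,202,195)).items():
    q=box(m);q=q[np.isfinite(q).all(1)];q=q[(q[:,2]>5)&(q[:,2]<80)]
    print(n,len(q),np.median(q,0).round(0),q.min(0).round(0),q.max(0).round(0))
# tray rim
q=np.concatenate([box((295,205,395,330)),box((265,205,395,330),B["W"])]);q=q[np.isfinite(q).all(1)]
print(np.histogram(q[:,2],bins=np.arange(-10,120,6)))
for WW,m in ((W,(295,205,395,330)),(B["W"],(265,205,395,330))):
    q=box(m,WW);q=q[np.isfinite(q).all(1)];t=q[(q[:,2]>76)&(q[:,2]<86)].astype(np.float32);print(len(t),cv2.minAreaRect(t[:,:2]),np.median(t[:,2]), cv2.boxPoints(cv2.minAreaRect(t[:,:2])).round(0).tolist())
```

```text
tall 137 [538. 251.  35.] [532. 243.   5.] [605. 347.  63.]
spare 74 [475. 324.  20.] [459. 316.   5.] [501. 340.  28.]
funnel 234 [574. 365.  17.] [540. 258.   5.] [609. 398.  62.]
reamer 231 [438. 224.  16.] [413. 186.   5.] [470. 291.  23.]
(array([   26, 10262,   830,  1066,  1383,  1009,  1336,   459,   440,
        4134,  1351,  1485,  1332,  1472,  1101,   941,     0,     0,
           0,     0,     0]), array([-10,  -4,   2,   8,  14,  20,  26,  32,  38,  44,  50,  56,  62,
        68,  74,  80,  86,  92,  98, 104, 110, 116]))Traceback (most recent call last):
  File "<stdin>", line 25, in <module>
cv2.error: OpenCV(4.12.0) /io/opencv/modules/imgproc/src/convhull.cpp:143: error: (-215:Assertion failed) total >= 0 && (depth == CV_32F || depth == CV_32S) in function 'convexHull'
```

View pics/top.png

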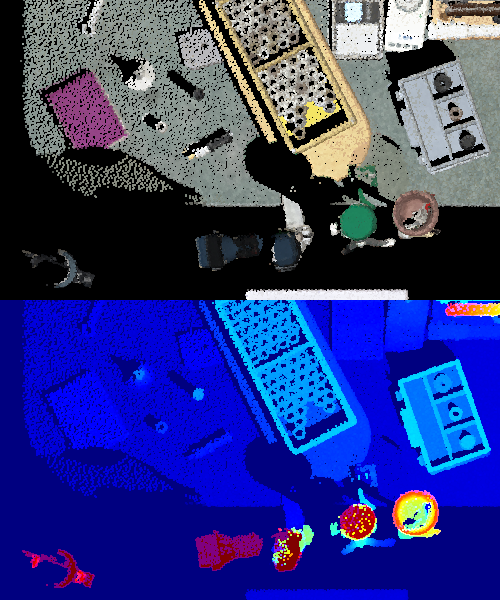

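The top map (2 mm/px) shows the box at about (445,117), with its lip facing left (+y). The grinder tops and bowl are tall, at rows 200-250, between the box and the robot. Next I'll fit the box and reamer precisely.

```bash
cat > fit.py <<'E'
from h import *
from scipy.optimize import minimize
A=np.load("pics/scene0.npz");B=np.load("pics/side0.npz")
for nm,WW in (("scene",A["W"]),("side",B["W"])):
    q=WW.reshape(-1,3);q=q[np.isfinite(q).all(1)]
    t=q[(q[:,2]>77)&(q[:,2]<86)&(q[:,0]>370)&(q[:,0]<650)&(q[:,1]<-130)&(q[:,1]>-345)]
    def sd(v):
        c,s=np.cos(v[2]),np.sin(v[2]);d=t[:,:2]-v[:2];a=np.abs(d@[c,s]);b=np.abs(d@[-s,c])
        x=np.stack([a-61,b-93.5],1); return np.abs(np.linalg.norm(np.maximum(x,0),axis=1)+np.minimum(x.max(1),0))
    best=min((minimize(lambda v:np.minimum(sd(v),8).mean(),[500,-240,a],method="Nelder-Mead") for a in (-1.2,-1.3,-1.4,-1.5)),key=lambda m:m.fun)
    v=best.x;print(nm,len(t),v.round(3),best.fun,np.median(t[:,2]))
    u=np.array([np.cos(v[2]),np.sin(v[2])]);n=np.array([-u[1],u[0]])
    L=(t[:,:2]-v[:2]); l=L[(L@u<-64)];print("lip x",np.percentile(l@u,[1,5,50]).round(1),"y",np.percentile(l@n,[2,98]).round(1),len(l))
    for k,b in (("reamer",(380,500,180,290,4,30)),("tall",(515,565,220,275,20,70)),("spare",(450,500,300,350,4,40)),("funnel",(540,620,320,410,4,70))):
        s=q[(q[:,0]>b[0])&(q[:,0]<b[1])&(q[:,1]>b[2])&(q[:,1]<b[3])&(q[:,2]>b[4])&(q[:,2]<b[5])].astype(np.float32)
        if len(s)>10:
            m=cv2.minAreaRect(np.ascontiguousarray(s[:,:2]));print(k,len(s),s.mean(0).round(0),s[:,2].max().round(1),np.round(m[0],1),np.round(m[1],1),cv2.boxPoints(m).round(0).tolist())
E
python3 fit.py
python3 - <<'E'
import cv2
p=cv2.imread("pics/scene0.png")
cv2.imwrite("pics/cr.png",cv2.resize(p[120:200,140:230],None,fx=6,fy=6,interpolation=cv2.INTER_CUBIC))
E
```

```text
scene 804 [ 497.154 -234.936   -1.234] 2.6322585115106696 80.44468733534802
lip x [-77.5 -76.9 -70.8] y [-36.4  38. ] 196
reamer 235 [439. 225.  15.] 23.3 [446.6 230.5] [83.2 89.5] [[403.0, 273.0], [407.0, 184.0], [490.0, 188.0], [486.0, 277.0]]
tall 93 [539. 252.  45.] 62.8 [541.3 253.9] [18.3 19.3] [[530.0, 248.0], [548.0, 243.0], [553.0, 260.0], [534.0, 265.0]]
spare 75 [475. 326.  19.] 28.4 [474.8 326.9] [25.5 21.1] [[459.0, 332.0], [466.0, 313.0], [490.0, 321.0], [483.0, 341.0]]
funnel 240 [575. 365.  19.] 53.0 [578.3 360.6] [69.8 55.7] [[545.0, 331.0], [600.0, 322.0], [612.0, 390.0], [557.0, 400.0]]
side 740 [ 500.38  -238.228   -1.237] 2.075619249147878 80.26878253595763
lip x [-77.9 -77.2 -70.6] y [-36.5  35.7] 139
tall 17 [546. 252.  58.] 59.9 [545.4 252.5] [14.9 17.1] [[534.0, 254.0], [545.0, 241.0], [557.0, 251.0], [545.0, 264.0]]
funnel 74 [581. 367.  29.] 51.5 [578.5 369.6] [27.5 41.5] [[554.0, 373.0], [585.0, 346.0], [603.0, 366.0], [572.0, 394.0]]
```

View pics/cr.png

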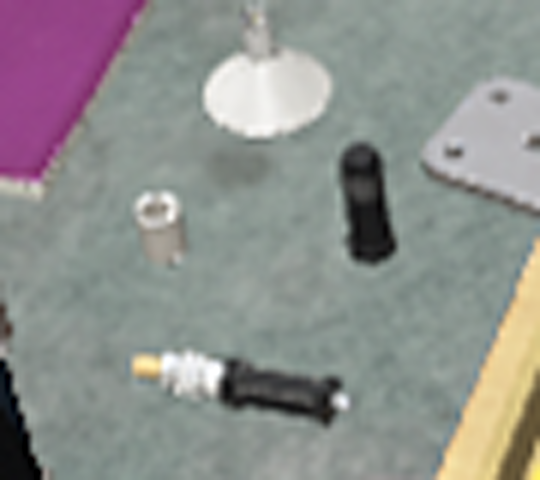

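The crop shows the reamer with its brass tip at the upper left, at crop (147,365) (scene px 164,181), and the black barrel at crop (222-340,375-405). The tall die and the spare bushing stand clear of it.

Run:
```python
from h import *
A=np.load("pics/scene0.npz");W=A["W"];B=np.load("pics/side0.npz")
q=np.concatenate([W.reshape(-1,3),B["W"].reshape(-1,3)]);q=q[np.isfinite(q).all(1)]
az=np.degrees(np.arctan2(q[:,1],q[:,0]));rr=np.hypot(q[:,0],q[:,1])
print("rows az, cols r from 200 step 50: max z")
for a in range(-54,78,6):
    print(a,[int(np.percentile(q[m,2],99.5)) if (m:=(az>=a)&(az<a+6)&(rr>=x)&(rr<x+50)).sum()>3 else -1 for x in range(150,800,50)])
# reamer segmentation: z map around, main axis
w=W.reshape(-1,3);c=A["p"].reshape(-1,3).astype(int)
k=(w[:,0]>395)&(w[:,0]<490)&(w[:,1]>175)&(w[:,1]<290)&(w[:,2]>6)&(w[:,2]<30)
s=w[k];cc=c[k]
lab=np.hypot(s[:,0]-438,s[:,1]-224)<62;s=s[lab];cc=cc[lab]
m=np.median(s[:,:2],0);_,_,V=np.linalg.svd(s[:,:2]-s[:,:2].mean(0));a=V[0]
# robust refit
for _ in range(5):
    d=(s[:,:2]-s[:,:2].mean(0));keep=np.abs(d@[-a[1],a[0]])<14;s=s[keep];cc=cc[keep];_,_,V=np.linalg.svd(s[:,:2]-s[:,:2].mean(0),full_matrices=False);a=V[0]
d=s[:,:2]-s[:,:2].mean(0);t=d@a;n=d@[-a[1],a[0]]
print("mean",s.mean(0),"axis",a,"t",t.min(),t.max(),"n",n.min(),n.max())
for x in np.arange(-60,60,10):
    mm=(t>=x)&(t<x+10)
    if mm.any(): print(x,mm.sum(),cc[mm].mean(0).round(),s[mm,2].max().round(1),n[mm].min().round(1),n[mm].max().round(1))
```

```text
rows az, cols r from 200 step 50: max z
-54 [2, 1, -1, -1, -1, -1, 2, 2, 3, 3, 2, 2, -1]
-48 [3, 2, -1, -1, -1, 2, 2, 2, 2, 3, 2, 209, 162]
-42 [3, -1, -1, 234, 234, 2, 3, 81, 2, 3, 12, 216, 213]
-36 [2, -1, 109, 234, 234, 53, 81, 81, 81, 3, 2, 2, 25]
-30 [2, -1, 103, 234, 234, 80, 82, 71, 81, 81, 80, 25, 202]
-24 [2, -1, 285, 283, 234, 2, 83, 82, 71, 81, 81, 245, 350]
-18 [2, 103, 287, 287, 77, 37, 3, 82, 82, 82, 26, 47, 351]
-12 [0, 58, 288, 287, 81, 36, 77, 71, 3, 18, 24, 31, 35]
-6 [-1, -1, 123, -11, 33, 32, 78, 78, 77, 61, 17, 19, 30]
0 [0, -752, 133, -753, 32, 78, 77, 64, 77, 77, 78, 77, 74]
6 [0, 140, 366, 13, 10, 79, 78, 77, 65, 72, 65, 76, 79]
12 [2, 380, 380, 13, 2, -750, 32, 78, 78, 78, 77, 78, 401]
18 [2, 381, 381, 1, 3, 4, 20, 17, 2, 11, 31, 32, 31]
24 [3, 380, 359, 348, 3, 3, 21, 19, 60, 60, 9, 8, 3]
30 [2, -1, 359, 357, 1, 3, 19, 14, 27, 3, 51, 21, 4]
36 [3, -1, 365, 378, 0, 1, 2, 3, 2, 15, 14, 14, 12]
42 [3, 1, 375, 376, 375, -752, 0, 0, 2, 15, 15, 15, 14]
48 [2, 1, 372, 375, -751, -752, -754, 0, 0, 1, 13, 5, 2]
54 [1, -1, -1, -1, -755, -753, -751, -751, -1, 0, 0, -753, -755]
60 [1, -1, -1, -1, -753, -755, -754, -751, -751, 536, -752, -750, -752]
66 [-1, -1, -1, -1, -756, -754, 316, 531, 535, 530, -751, -751, -751]
72 [-1, -1, -1, -1, -1, -756, -756, 530, 500, -752, -754, -750, -751]
mean [438.10705284 224.75017577  15.62633712] axis [ 0.48154422 -0.8764218 ] t -53.70474055352888 45.40964288034475 n -9.561583414774043 12.418686607704172
-60 4 [154. 201. 220.] 15.1 -0.2 4.4
-50 11 [142. 194. 214.] 16.6 -3.7 5.0
-40 23 [193. 195. 194.] 19.9 -6.8 11.5
-30 24 [215. 217. 216.] 20.6 -6.7 10.5
-20 20 [194. 197. 196.] 19.4 -7.7 5.6
-10 33 [63. 63. 63.] 23.3 -9.6 9.7
0 23 [63. 64. 63.] 21.3 -4.8 10.9
10 26 [64. 64. 63.] 21.9 -6.1 10.2
20 24 [68. 69. 68.] 21.2 -6.5 9.2
30 34 [62. 63. 63.] 23.1 -8.7 12.4
40 6 [176. 176. 173.] 11.2 1.5 7.6
```

```bash
python3 drive.py '-40 -24.5 0 0 1;-40 -24.5 0 0 1;-40 -24.5 0 0 1;-40 -24.5 0 0 1;-40 -24.5 0 0 1;-40 -24.5 0 0 1;-40 -24.5 0 0 0.5;-40 -24.5 0 0 0.5' 70; python3 drive.py '-25 -35 0 0 0.5;-25 -35 0 0 0.5;-25 -35 0 0 0.5;-25 -35 0 0 0.5;-25 -35 0 0 0.5;-25 -35 0 0 0.5;-9 -42 0 0 0.5;-9 -42 0 0 0.5;-9 -42 0 0 0.5;-9 -42 0 0 0.5' ; python3 drive.py '0 0 0 -0.135 0.5;0 0 0 -0.135 0.5;0 0 0 -0.135 0.5;0 0 0 -0.135 0.5;0 0 0 -0.135 0.5;0 0 0 0 0.5;0 0 0 0 0.5'
python3 - <<'E'
from h import *
p,o=tool();print(p,o.as_matrix().round(3));print(r.state()["joint_pos"].round(3))
for n in ("scene","side"):
    im,d,c=cap(n);cv2.imwrite(f"pics/{n}1.png",im); np.savez(f"pics/{n}1.npz",p=im,d=d,W=pts(d,c))
print(go([476.1,-171.7,130]))
E
```

```text
clock: 0.9
tool_pos: [428.6, 248.9, 231.0]
tool_rot: [-0.0, 0.169, 0.986, -0.0]
ft_force: [0.4, 0.6, -0.2]
opening: 0.694
grip_force: 0.0
clock: 1.9
tool_pos: [476.6, -169.2, 230.9]
tool_rot: [-0.0, 0.169, 0.986, 0.0]
ft_force: [-0.0, 0.6, 0.2]
opening: 0.5
grip_force: 0.0
clock: 2.6
tool_pos: [477.1, -167.5, 231.0]
tool_rot: [-0.0, -0.165, 0.986, 0.0]
ft_force: [-0.0, -0.6, 0.2]
opening: 0.498
grip_force: 0.0
[ 477.14564387 -167.54756956  230.95190047] [[-0.945 -0.326 -0.001]
 [-0.326  0.945  0.   ]
 [ 0.001  0.001 -1.   ]]
[-0.463  0.237 -0.115  1.22   0.    -0.796]
[  2.42259418  -3.54802968 101.10507853]
```

```bash
python3 drive.py '1 -2 33 0 0.5;1 -1.5 34 0 0.5;0 0 34 0 0.5;0 0 0 0 0.5;0 0 0 0 0.5'
python3 - <<'E'
from h import *
p,o=tool();s=r.state();print(p,s["joint_pos"].round(4))
im,d,c=cap("wrist");cv2.imwrite("pics/w1.png",im);W=pts(d,c);np.savez("pics/w1.npz",W=W,p=im)
np.save("pics/w1.npy",W)
q=W.reshape(-1,3);q=q[np.isfinite(q).all(1)]
cx=np.array([498.8,-236.6]);u=np.array([.3297,-.9441]);n=-np.array([u[1],-u[0]])
t=q[(q[:,2]>76)&(q[:,2]<85)];L=t[:,:2]-cx;a,b=L@u,L@n
m=np.abs(b)<30
print("u hist",np.histogram(a[m],bins=np.arange(-90,70,4)))
print("floor z",np.median(q[(np.abs((q[:,:2]-cx)@u+36)<10)&(np.abs((q[:,:2]-cx)@n)<60),2]))
E
```

```text
clock: 3.2
tool_pos: [476.2, -171.4, 130.5]
tool_rot: [-0.001, -0.167, 0.986, 0.0]
ft_force: [-0.1, 0.1, 0.8]
opening: 0.5
grip_force: 0.0
[ 476.21326539 -171.35224907  130.46738558] [-4.709e-01  2.958e-01 -3.045e-01  9.720e-01  1.000e-04 -8.054e-01]
u hist (array([  0,   0, 180, 523, 525, 580, 536, 279,   0,   0,   0,   0,   0,
         0,   0,   0,   0,   0,   0,   0,   0,   0,   0,   0,   0,   0,
         0,   0,   0,   0,   1,   0,   0,   0,   0,   0, 101, 656,   6]), array([-90, -86, -82, -78, -74, -70, -66, -62, -58, -54, -50, -46, -42,
       -38, -34, -30, -26, -22, -18, -14, -10,  -6,  -2,   2,   6,  10,
        14,  18,  22,  26,  30,  34,  38,  42,  46,  50,  54,  58,  62,
        66]))
floor z 159.32691677375192
```

View pics/w1.png

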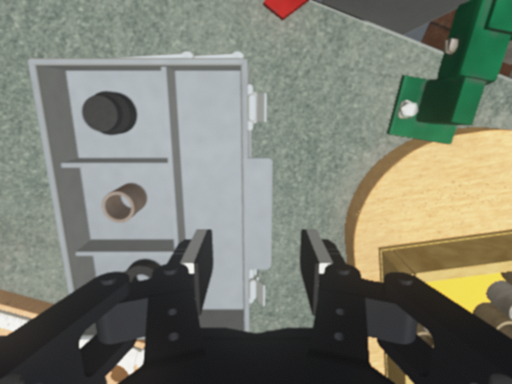

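The wrist view shows the lip at px x≈248-272, y≈158-268. It lies midway between the fingertips at px x≈205 and 308, and the rear finger is over the empty trough. I'll refit from this view and then go down.

```bash
python3 - <<'E'
from h import *
from scipy.optimize import minimize
W=np.load("pics/w1.npy");q=W.reshape(-1,3);q=q[np.isfinite(q).all(1)]
t=q[(q[:,2]>77)&(q[:,2]<86)&(q[:,0]>370)&(q[:,0]<650)&(q[:,1]<-130)&(q[:,1]>-345)]
def sd(v):
    c,s=np.cos(v[2]),np.sin(v[2]);d=t[:,:2]-v[:2];a=d@[c,s];b=np.abs(d@[-s,c])
    x=np.stack([np.abs(a)-61,b-93.5],1); e=np.abs(np.linalg.norm(np.maximum(x,0),axis=1)+np.minimum(x.max(1),0))
    return np.where((b<38)&(a<-59)&(a>-78.5),0,e)
m=minimize(lambda v:np.minimum(sd(v),8).mean(),[499,-236.6,-1.235],method="Nelder-Mead");print(m.x,m.fun,np.median(t[:,2]))
E
python3 drive.py '0 0 20 0 0.5;0 0 20 0 0.5;0 0 15 0 0.5;0 0 10 0 0.5;0 0 5 0 0.5;0 0 0 0 0.5'
```

```text
[ 499.11148388 -234.95699664   -1.23693061] 0.6561875194707237 80.41540605020714
clock: 3.85
tool_pos: [477.2, -171.8, 60.8]
tool_rot: [0.0, -0.167, 0.986, -0.0]
ft_force: [0.0, -0.4, 0.2]
opening: 0.5
grip_force: 0.0
```

```bash
python3 drive.py '0 1.6 0 0 0.4;0 0 0 0 0.3;0 0 0 0 0.15;0 0 0 0 0.0;0 0 0 0 0;0 0 0 0 0;0 0 0 0 0' 80; python3 -c "
from h import *
s=r.state();print(s['ft_force'],s['tool_pos'],s['joint_pos'])"
```

```text
clock: 4.55
tool_pos: [476.8, -170.5, 61.2]
tool_rot: [0.001, -0.167, 0.986, -0.001]
ft_force: [-2.0, 1.1, 7.0]
opening: 0.192
grip_force: 78.0
[-2.01556064  1.06174374  7.02533166] [ 476.76363889 -170.45115913   61.23816792] [-4.68612641e-01  3.61061940e-01 -4.10794365e-01  7.97255795e-01
 -1.48099153e-04 -8.03877687e-01]
```

Run:
```python
import numpy as np
q=np.array([0,.05,.1,.2,.35,.5,.65,.8,.95,1.1,1.25,1.4,1.55,1.7,1.85,2.0,2.12]);a=q-1.257
X=85*(np.sin(a)+.951);Z=85*(np.cos(a)-.309)
for i in range(1,len(q)): print(q[i],round(-(X[i]-X[i-1]),1),round(-(Z[i]-Z[i-1]),1))
```

```text
0.05 -1.4 -4.0
0.1 -1.6 -3.9
0.2 -3.8 -7.6
0.35 -7.1 -10.6
0.5 -8.6 -9.4
0.65 -9.9 -8.0
0.8 -11.0 -6.5
0.95 -11.8 -4.7
1.1 -12.4 -2.9
1.25 -12.7 -1.0
1.4 -12.7 0.9
1.55 -12.4 2.8
1.7 -11.9 4.6
1.85 -11.1 6.3
2.0 -10.0 7.9
2.12 -7.1 7.3
```

```bash
python3 drive.py '0 -1.4 -4 0 0;0 -1.6 -3.9 0 0;0 -3.8 -7.6 0 0;0 0 0 0 0;0 0 0 0 0'; python3 -c "
from h import *
s=r.state();print(s['tool_pos'])"
```

```text
clock: 5.05
tool_pos: [475.7, -174.0, 74.0]
tool_rot: [-0.002, -0.167, 0.986, 0.003]
ft_force: [-2.0, 3.7, -1.3]
opening: 0.194
grip_force: 82.2
[ 475.69871341 -173.98779432   74.01570801]
```

```bash
python3 drive.py '0 -7.1 -10.6 0 0;0 -8.6 -9.4 0 0;0 -9.9 -8 0 0;0 -11 -6.5 0 0;0 0 0 0 0'
python3 - <<'E'
from h import *
p,d,c=cap("scene");W=pts(d,c);cv2.imwrite("pics/s2.png",p)
q=W.reshape(-1,3);q=q[np.isfinite(q).all(1)];t=q[(q[:,0]>420)&(q[:,0]<700)&(q[:,1]<-170)&(q[:,1]>-480)&(q[:,2]>60)]
print(np.histogram(t[:,2],bins=np.arange(60,180,5)))
E
```

```text
clock: 5.55
tool_pos: [487.9, -208.6, 113.5]
tool_rot: [-0.001, -0.167, 0.986, 0.003]
ft_force: [-13.1, 12.8, 26.1]
opening: 0.187
grip_force: 84.5
(array([  16,   13,   22,   20,   35,   19,  526, 2109,  311,  441,  334,
        444,  330,  626,  160,  142,   30,   18,   21,   30,   44,  145,
         68]), array([ 60,  65,  70,  75,  80,  85,  90,  95, 100, 105, 110, 115, 120,
       125, 130, 135, 140, 145, 150, 155, 160, 165, 170, 175]))
```

```bash
python3 drive.py '0 1.4 -2.6 0 0;0 0 0 0 0' ; python3 drive.py '0 -11.8 -4.7 0 0;0 -12.4 -2.9 0 0;0 0 0 0 0'
```

```text
clock: 5.8
tool_pos: [487.9, -208.7, 113.9]
tool_rot: [-0.001, -0.167, 0.986, 0.001]
ft_force: [-7.1, 5.4, 9.0]
opening: 0.191
grip_force: 83.0
clock: 6.1
tool_pos: [497.3, -235.3, 123.3]
tool_rot: [-0.001, -0.166, 0.986, -0.002]
ft_force: [-9.8, -0.3, 16.2]
opening: 0.186
grip_force: 83.1
```

```bash
python3 drive.py '0 -12.7 -2.5 0 0;0 -12.7 0.4 0 0;0 0 0 0 0'; python3 drive.py '0 -12.4 2.8 0 0;0 -11.9 4.6 0 0;0 0 0 0 0'
```

```text
clock: 6.4
tool_pos: [505.7, -259.7, 123.4]
tool_rot: [-0.001, -0.166, 0.986, -0.002]
ft_force: [-4.5, -2.8, 4.7]
opening: 0.186
grip_force: 82.1
clock: 6.7
tool_pos: [513.8, -283.1, 115.6]
tool_rot: [-0.001, -0.166, 0.986, -0.003]
ft_force: [-3.0, -5.0, 2.1]
opening: 0.189
grip_force: 82.0
```

```bash
python3 drive.py '0 -11.1 6.3 0 0;0 -10 7.9 0 0;0 0 0 0 0;0 0 0 0 0'; python3 drive.py '0 -3.5 3.5 0 0;0 -3.5 3.8 0 0;0 0 0 0 0'
```

```text
clock: 7.1
tool_pos: [520.5, -302.4, 101.3]
tool_rot: [-0.001, -0.166, 0.986, -0.002]
ft_force: [-3.4, -5.3, 0.1]
opening: 0.189
grip_force: 81.9
clock: 7.4
tool_pos: [522.7, -308.8, 94.2]
tool_rot: [-0.001, -0.166, 0.986, -0.002]
ft_force: [-3.3, -5.7, -1.2]
opening: 0.189
grip_force: 81.7
```

```bash
python3 drive.py '0 -0.6 1 0 0;0 0 0 0 0.2;0 0 0 0 0.3;0 0 0 0 0.45;0 0 0 0 0.5;0 0 -20 0 0.5;0 0 -40 0 0.5;0 0 -40 0 0.5;0 0 -40 0 0.5;0 0 0 0 0.5'
python3 - <<'E'
from h import *
print(r.state()["joint_pos"].round(4),tool()[0])
# kinematics from logged (j2,j3,r',z)
from scipy.optimize import least_squares
D=[(.378,.0797,191.37,541.56,230.4),(.237,-.115,477.15,-167.55,230.95),(.2958,-.3045,476.2,-171.35,130.5),(.36106,-.41079,476.76,-170.45,61.24)]
def f(v):
    e=[]
    for a,b,x,y,z in D:
        R_=np.sqrt(x*x+y*y-v[4]**2)
        e+=[v[0]*np.sin(a)+v[1]*np.cos(a-b)+v[2]-R_, v[0]*np.cos(a)-v[1]*np.sin(a-b)+v[3]-z]
    return e
m=least_squares(f,[350,350,0,0,63]);print(m.x.round(1),m.fun.round(1))
p,d,c=cap("scene");W=pts(d,c);cv2.imwrite("pics/s3.png",p);np.savez("pics/s3.npz",W=W)
q=W.reshape(-1,3);q=q[np.isfinite(q).all(1)]
cx=np.array([499.1,-235.0]);u=np.array([.3276,-.9448]);n=np.array([.9448,.3276])
L=q[:,:2]-cx;a,b=L@u,L@n
for lo,hi in((55,90),(100,116)): 
    k=(np.abs(b)<85)&(q[:,2]>lo)&(q[:,2]<hi)&(a>0)&(a<260);print(lo,k.sum(),np.percentile(a[k],[1,50,99]).round(1) if k.any() else 0)
k=(np.abs(b-46)<40)&(np.abs(a)<55);print("bay z",np.percentile(q[k,2],[5,50,95]).round(1))
E
```

```text
clock: 8.4
tool_pos: [526.8, -308.7, 239.5]
tool_rot: [0.004, -0.167, 0.986, -0.004]
ft_force: [1.1, -0.3, 0.8]
opening: 0.497
grip_force: 0.0
[-6.3400e-01  4.4020e-01  1.9670e-01  1.3154e+00  1.0000e-04 -9.6940e-01] [ 526.79865285 -308.68942016  239.45709636]
[ 756.5  417.5 -290.6 -355.8  423.9] [ 0.  -5.8  3.1  4.7 -2.1  1.5 -1.1 -0.5]
55 3719 [ 82.8 145.8 205.8]
100 882 [ 67.9 132.5 257. ]
bay z [-763.2    2.4  341.8]
```

View pics/s3.png

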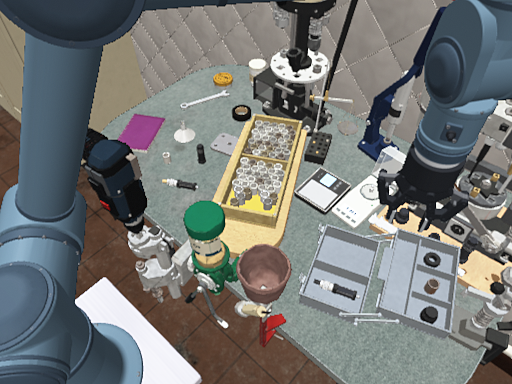

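The tray rests open on its stop. The free bay at px (345,245) is empty, and the black-tipped twin lies at (335,288). Next is the reamer.

```bash
python3 drive.py '-13.5 42 0 0 1;-13.5 42 0 0 1;-13.5 42 0 0 1;-13.5 42 0 0 1;-13.5 42 0 0 1;-13.5 42 0 0 1;-13.5 42 0 0 1;0 46 0 0 1;0 46 0 0 1;0 46 0 0 1;0 46 0 0 1;0 46 0 0 1' 40 ; python3 drive.py '0 0 0 0.14 0.7;0 0 0 0.14 0.7;0 0 0 0.14 0.7;0 0 0 0.14 0.7;0 0 0 0.14 0.7;0 0 0 0.14 0.7;0 0 0 0.14 0.7;0 0 0 0.14 0.7;0 0 0 0.14 0.7;0 0 0 0.14 0.7;0 0 0 0 0.7;0 0 0 0 0.7'
cat > ream.py <<'E'
from h import *
im,d,c=cap("wrist");W=pts(d,c);cv2.imwrite("pics/w3.png",im)
w=W.reshape(-1,3)
k=(np.hypot(w[:,0]-438,w[:,1]-225)<70)&(w[:,2]>6)&(w[:,2]<26)
M=cv2.connectedComponentsWithStats(k.reshape(d.shape).astype(np.uint8));i=1+np.argmax(M[2][1:,4])
k=(M[1]==i).ravel();s=w[k];cc=im.reshape(-1,3)[k].astype(int)
m=cv2.minAreaRect(s[:,:2].astype(np.float32));B=cv2.boxPoints(m);e=B[1]-B[0];f=B[2]-B[1]
a=e if np.linalg.norm(e)>np.linalg.norm(f) else f;a=a/np.linalg.norm(a)
if a[1]>0:a=-a
print("rect",m,"axis",a);ctr=np.array(m[0]);t=(s[:,:2]-ctr)@a;n=(s[:,:2]-ctr)@[-a[1],a[0]]
for x in range(-60,60,10):
    mm=(t>=x)&(t<x+10)
    if mm.sum()>5: print(x,mm.sum(),cc[mm].mean(0).round(),s[mm,2].max().round(1),n[mm].min().round(1),n[mm].max().round(1))
p,o=tool();print(p,o.as_matrix().round(3)[:,1])
E
python3 ream.py
```

```text
clock: 9.65
tool_pos: [439.0, 220.7, 231.3]
tool_rot: [-0.001, -0.167, 0.986, -0.0]
ft_force: [0.1, 0.2, 0.1]
opening: 0.999
grip_force: 0.0
clock: 10.85
tool_pos: [440.0, 219.1, 231.7]
tool_rot: [-0.001, 0.506, 0.862, -0.001]
ft_force: [-0.0, -0.2, -0.2]
opening: 0.697
grip_force: 0.0
rect ((441.3287048339844, 230.2360076904297), (23.409130096435547, 98.74005126953125), 29.161638259887695) axis [ 0.48727527 -0.8732484 ]
-50 72 [145. 208. 230.] 17.3 -3.7 4.2
-40 110 [192. 214. 221.] 20.9 -8.2 7.7
-30 149 [226. 231. 232.] 21.1 -9.3 9.0
-20 133 [220. 226. 227.] 21.0 -8.2 9.1
-10 178 [101. 106. 106.] 21.9 -11.7 11.7
0 135 [73. 78. 78.] 21.6 -11.7 11.7
10 124 [73. 78. 78.] 19.8 -8.2 8.3
20 124 [74. 79. 78.] 19.8 -8.2 8.4
30 145 [72. 77. 77.] 21.5 -10.6 11.0
40 49 [127. 133. 133.] 20.6 -10.6 11.0
[440.1799076  219.16129702 231.96165137] [ 0.873  0.487 -0.001]
```

```bash
python3 drive.py '-7 6.3 40 0 0.6;0 0 48 0 0.6;0 0 48 0 0.6;0 0 45 0 0.6;0 0 25 0 0.6;0 0 14 0 0.6;0 0 6 0 0.6;0 0 0 0 0.6'; python3 -c "
from h import *
print(go([449.1,216.2,3]))"
```

```text
clock: 11.7
tool_pos: [448.9, 216.0, 6.1]
tool_rot: [-0.0, 0.507, 0.862, -0.001]
ft_force: [-0.5, 0.1, -0.1]
opening: 0.599
grip_force: 0.0
[0.07626511 0.28228195 3.06460514]
```

```bash
python3 drive.py '0 0 2.5 0 0.4;0 0 0 0 0.2;0 0 0 0 0;0 0 0 0 0;0 0 0 0 0' 45; python3 drive.py '0 0 -10 0 0;0 0 -30 0 0;0 0 -40 0 0;0 0 -40 0 0;0 0 -40 0 0;0 0 -20 0 0;0 0 0 0 0'; python3 ream.py | head -0
python3 - <<'E'
from h import *
p,o=tool();print(p,o.as_matrix().round(3)[:,:2])
E
```

```text
clock: 12.2
tool_pos: [450.4, 216.5, 5.2]
tool_rot: [0.001, 0.508, 0.862, 0.001]
ft_force: [-1.0, 0.1, 6.8]
opening: 0.193
grip_force: 44.5
clock: 12.9
tool_pos: [451.7, 216.9, 188.0]
tool_rot: [0.002, 0.508, 0.862, 0.003]
ft_force: [0.3, -0.0, -1.1]
opening: 0.19
grip_force: 44.1
[450.45090202 216.51262659 185.69044346] [[-0.485  0.875]
 [ 0.875  0.485]
 [-0.001  0.003]]Traceback (most recent call last):
  File "ream.py", line 5, in <module>
    M=cv2.connectedComponentsWithStats(k.reshape(d.shape).astype(np.uint8));i=1+np.argmax(M[2][1:,4])
                                                                                ~~~~~~~~~^^^^^^^^^^^^
    return _wrapfunc(a, 'argmax', axis=axis, out=out, **kwds)
    return bound(*args, **kwds)
ValueError: attempt to get argmax of an empty sequence
```

```bash
python3 drive.py '-30 -6 0 0 0;-44 -9 0 0 0;-44 -9 0 0 0;-44 -9 0 0 0;-44 -9 0 0 0;-44 -17 0 0 0;-44 -18 0 0 0;-44 -18 0 0 0;-44 -18 0 0 0;-44 -18 0 0 0;-14 -6 0 0 0;0 0 0 0.087 0'; python3 drive.py '0 0 0 0.087 0;0 0 0 0 0;0 0 0 0 0'
python3 - <<'E'
from h import *
p,o=tool();print(p,o.as_matrix().round(3)[:,:2],go([547.6,-232.0,100]))
im,d,c=cap("wrist");W=pts(d,c);cv2.imwrite("pics/w4.png",im)
E
```

```text
clock: 14.15
tool_pos: [541.8, -237.2, 181.6]
tool_rot: [-0.002, 0.547, 0.837, -0.0]
ft_force: [-0.4, 0.5, -1.5]
opening: 0.194
grip_force: 44.1
clock: 14.45
tool_pos: [542.1, -234.1, 182.8]
tool_rot: [-0.001, 0.58, 0.815, -0.0]
ft_force: [0.6, -0.2, -1.1]
opening: 0.196
grip_force: 44.1
[ 542.09441885 -234.10279042  182.78931379] [[-0.328  0.945]
 [ 0.945  0.328]
 [ 0.002 -0.002]] [-8.94315261e-03  6.02950988e+00  8.27795178e+01]
```

View pics/w4.png

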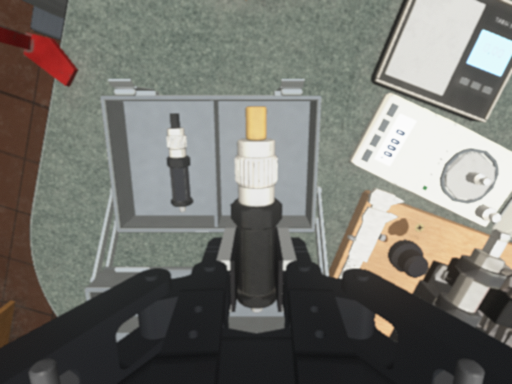

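The reamer is held square to the box, tip at px (256,122), over the free bay (px 220-318, 100-225). Lowering now.

```bash
python3 drive.py '0 6 10 0 0;0 0 35 0 0;0 0 40 0 0;0 0 30 0 0;0 0 25 0 0;0 0 15 0 0;0 0 5 0 0;0 0 0 0 0'; python3 -c "
from h import *
print(go([547.6,-232.0,8.2]))"
```

```text
clock: 15.3
tool_pos: [548.0, -232.4, 23.1]
tool_rot: [-0.001, 0.58, 0.814, -0.0]
ft_force: [-0.4, -0.4, -1.3]
opening: 0.194
grip_force: 44.1
[ 0.47674809 -0.27895964 14.90467293]
```

```bash
python3 drive.py '0 0 6 0 0;0 0 5 0 0;0 0 2 0 0;0 0 0 0 0'; python3 drive.py '0 0 1 0 0;0 0 1 0 0;0 0 0 0 0'
```

```text
clock: 15.7
tool_pos: [548.5, -233.1, 11.1]
tool_rot: [-0.0, 0.581, 0.814, 0.0]
ft_force: [0.4, 0.2, -1.1]
opening: 0.192
grip_force: 44.1
clock: 16.0
tool_pos: [548.6, -233.1, 9.2]
tool_rot: [-0.0, 0.581, 0.814, 0.0]
ft_force: [0.4, 0.3, -1.2]
opening: 0.193
grip_force: 44.1
```

```bash
python3 drive.py '0 0 1 0 0;0 0 1 0 0;0 0 0 0 0'
```

```text
clock: 16.3
tool_pos: [548.8, -233.3, 8.2]
tool_rot: [0.0, 0.581, 0.814, 0.0]
ft_force: [-1.6, 0.4, 6.1]
opening: 0.193
grip_force: 44.9
```

```bash
python3 drive.py '0 0 0 0 0.25;0 0 0 0 0.32;0 0 0 0 0.42;0 0 0 0 0.5;0 0 0 0 0.5;0 0 0 0 0.5;0 0 -15 0 0.5;0 0 -30 0 0.5;0 0 -40 0 0.5;0 0 -40 0 0.5;0 0 -30 0 0.5;0 0 0 0 0.5'
python3 - <<'E'
from h import *
im,d,c=cap("wrist");W=pts(d,c);cv2.imwrite("pics/w5.png",im)
w=W.reshape(-1,3);cx=np.array([499.1,-235.0]);u=np.array([.3276,-.9448]);n=np.array([.9448,.3276])
a=(w[:,:2]-cx)@u;b=(w[:,:2]-cx)@n
k=(np.abs(a)<57)&(b>5)&(b<88)&(w[:,2]>10)&(w[:,2]<32);print("reamer",k.sum(),np.percentile(a[k],[1,99]),np.percentile(b[k],[1,99]),w[k,2].max())
k=(np.abs(a)<57)&(b<-5)&(b>-88)&(w[:,2]>10)&(w[:,2]<32);print("twin",k.sum(),np.percentile(a[k],[1,99]),np.percentile(b[k],[1,99]))
p,o=tool();print(p,o.as_matrix().round(3)[:,:2],r.state()["joint_pos"].round(2))
E
```

```text
clock: 17.5
tool_pos: [551.6, -234.8, 167.6]
tool_rot: [0.005, 0.581, 0.814, 0.001]
ft_force: [0.8, -0.1, -0.5]
opening: 0.499
grip_force: 0.0
reamer 1837 [-49.76835121  45.01763668] [36.42255654 57.14764732] 25.2846307298866
twin 1888 [-45.90276814  48.69912012] [-47.3471248  -27.51881814]
[ 550.43598809 -234.14937288  164.939159  ] [[-0.326  0.945]
 [ 0.945  0.326]
 [-0.004  0.004]] [-0.51  0.44  0.01  1.13  0.    0.73]
```

View pics/w5.png

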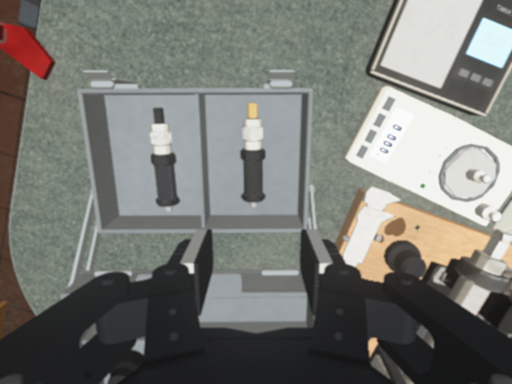

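Reamer lies flat in the free bay at px (253,150), with the twin at (163,158) in its own bay. Now closing the tray.

```bash
python3 drive.py '0 0 0 -0.1428 0.5;0 0 0 -0.1428 0.5;0 0 0 -0.1428 0.5;0 0 0 -0.1428 0.5;0 0 0 -0.1428 0.5;0 0 0 -0.1428 0.5;0 0 0 -0.1428 0.5;0 0 0 -0.1428 0.5;0 0 0 -0.1428 0.5;0 0 0 -0.1428 0.5;0 0 0 -0.1428 0.5;0 0 0 0 0.5' ; python3 drive.py '24.4 -30.6 0 0 0.5;24.4 -30.6 0 0 0.5;0 0 0 0 0.5;0 0 0 0 0.5';python3 - <<'E'
from h import *
p,o=tool();print(p,o.as_matrix().round(3)[:,:2],go([524.4,-307.9,88]))
E
```

```text
clock: 18.75
tool_pos: [547.6, -232.5, 160.3]
tool_rot: [-0.001, -0.165, 0.986, 0.001]
ft_force: [-0.1, 0.9, 0.4]
opening: 0.502
grip_force: 0.0
clock: 19.15
tool_pos: [521.6, -307.2, 161.1]
tool_rot: [-0.0, -0.163, 0.987, 0.001]
ft_force: [-0.0, 0.5, -1.1]
opening: 0.501
grip_force: 0.0
[ 521.62409806 -307.17266586  161.08568172] [[-0.947 -0.322]
 [-0.322  0.947]
 [ 0.001  0.002]] [-2.43478841 -1.71671936 73.08129856]
```

```bash
python3 drive.py '-2 -1.7 20 0.006 0.5;0 0 25 0 0.5;0 0 15 0 0.5;0 0 8 0 0.5;0 0 5 0 0.5;0 0 0 0 0.5';python3 - <<'E'
from h import *
print(go([524.4,-307.9,88]))
E
python3 drive.py '0 0 0 0 0.3;0 0 0 0 0.15;0 0 0 0 0;0 0 0 0 0;0 0 0 0 0;0 0 0 0 0' 90
```

```text
clock: 19.75
tool_pos: [524.8, -307.1, 88.8]
tool_rot: [-0.0, -0.162, 0.987, 0.0]
ft_force: [0.1, 0.3, 0.1]
opening: 0.499
grip_force: 0.0
[ 0.65657252 -0.63216874  0.79178276]
clock: 20.35
tool_pos: [525.5, -308.2, 90.4]
tool_rot: [0.001, -0.162, 0.987, -0.001]
ft_force: [-1.0, 1.1, 5.7]
opening: 0.189
grip_force: 87.9
```

```bash
python3 drive.py '0 3.5 -3.7 0 0;0 3.6 -3.7 0 0;0 10 -7.9 0 0;0 11.1 -6.3 0 0;0 0 0 0 0'; python3 drive.py '0 11.9 -4.6 0 0;0 12.4 -2.8 0 0;0 12.7 -0.9 0 0;0 0 0 0 0'
```

```text
clock: 20.85
tool_pos: [516.1, -280.9, 112.7]
tool_rot: [0.001, -0.163, 0.987, -0.001]
ft_force: [-0.2, -3.5, 4.3]
opening: 0.192
grip_force: 89.1
clock: 21.25
tool_pos: [503.6, -244.8, 120.8]
tool_rot: [0.0, -0.163, 0.987, -0.0]
ft_force: [-1.9, -0.2, 11.2]
opening: 0.191
grip_force: 89.9
```

```bash
python3 drive.py '0 12.7 0.2 0 0;0 12.4 2.6 0 0;0 11.8 4.7 0 0;0 0 0 0 0';  python3 drive.py '0 5.5 3 0 0;0 5.5 3.5 0 0;0 5 3.8 0 0;0 4.9 4.2 0 0;0 0 0 0 0'
```

```text
clock: 21.65
tool_pos: [490.4, -207.1, 110.0]
tool_rot: [-0.001, -0.163, 0.987, 0.003]
ft_force: [-1.0, 5.8, 4.3]
opening: 0.192
grip_force: 90.2
clock: 22.15
tool_pos: [484.2, -189.3, 95.5]
tool_rot: [-0.001, -0.163, 0.987, 0.002]
ft_force: [-0.7, 5.3, 0.3]
opening: 0.191
grip_force: 89.4
```

```bash
python3 drive.py '0 4.4 4.6 0 0;0 4.2 4.8 0 0;0 0 0 0 0'; python3 -c "
from h import *
u=np.array([.3276,-.9448]);s=r.state();p=s['tool_pos'];d=p[:2]-np.array([525.5,-308.2]);print(s['ft_force'],p,'shift u',146+d@u,'z',28+p[2]-90.4)"
```

```text
clock: 22.45
tool_pos: [481.5, -181.8, 86.1]
tool_rot: [-0.001, -0.163, 0.987, 0.001]
ft_force: [-1.2, 3.5, -1.8]
opening: 0.191
grip_force: 89.0
[-1.24979164  3.47164278 -1.77973379] [ 481.54778931 -181.78354191   86.1386611 ] shift u 12.162986176183836 z 23.738661099385354
```

```bash
python3 drive.py '0 2.6 3.5 0 0;0 2.6 4 0 0;0 2.2 4.2 0 0;0 1.8 4 0 0;0 0 0 0 0'; python3 drive.py '0 0.8 2 0 0;0 0.8 2 0 0;0 0.7 2 0 0;0 0.7 2 0 0;0 0 1 0 0;0 0 0 0 0'
cat > st.py <<'E'
from h import *
u=np.array([.3276,-.9448]);s=r.state();p=s['tool_pos'];d=p[:2]-np.array([525.5,-308.2]);print(s['ft_force'],p,'shift u',146+d@u,'z',28+p[2]-90.4)
E
python3 st.py
```

```text
clock: 22.95
tool_pos: [478.7, -173.4, 70.8]
tool_rot: [-0.001, -0.162, 0.987, 0.001]
ft_force: [-2.2, 4.7, -1.8]
opening: 0.188
grip_force: 88.9
clock: 23.55
tool_pos: [477.6, -170.3, 62.2]
tool_rot: [-0.001, -0.162, 0.987, 0.002]
ft_force: [-2.4, 6.8, -1.0]
opening: 0.189
grip_force: 89.3
[-2.44263865  6.81106098 -0.97579329] [ 477.55007303 -170.26134158   62.15942904] shift u -0.03284055353344684 z -0.240570957352773
```

```bash
python3 drive.py '0 0 1.5 0 0;0 0 1 0 0;0 0 0 0 0'; python3 st.py
```

```text
clock: 23.85
tool_pos: [477.7, -170.3, 61.9]
tool_rot: [-0.0, -0.162, 0.987, 0.001]
ft_force: [-8.0, 10.2, 18.2]
opening: 0.191
grip_force: 90.6
[-7.99100443 10.2145951  18.21375531] [ 477.72100196 -170.32959254   61.90674099] shift u 0.08763927370384295 z -0.4932590111950219
```

```bash
python3 drive.py '0 0 -1.5 0 0;0 0 0 0 0.25;0 0 0 0 0.35;0 0 0 0 0.5;0 0 0 0 0.5;0 0 -15 0 0.5;0 0 -35 0 0.5;0 0 -45 0 0.5;0 0 -45 0 0.5;0 0 -20 0 0.5;0 0 0 0 0.5;0 0 0 0 0.5'; python3 drive.py '0 40 0 0 0.5;0 40 0 0 0.5;0 40 0 0 0.5;0 40 0 0 0.5;0 0 0 0 0.5;0 0 0 0 0.5'
python3 - <<'E'
from h import *
from scipy.optimize import minimize
im,d,c=cap("scene");W=pts(d,c);cv2.imwrite("pics/s9.png",im)
w=W.reshape(-1,3);cx=np.array([499.1,-235.0]);u=np.array([.3276,-.9448]);n=np.array([.9448,.3276])
W0=np.load("pics/scene0.npz")["W"].reshape(-1,3)
for nm,v in(("now",w),("start",W0)):
    a=(v[:,:2]-cx)@u;b=(v[:,:2]-cx)@n
    k=(a<-64)&(a>-80)&(np.abs(b)<36)&(v[:,2]>70)&(v[:,2]<100)
    f=(a>-50)&(a<-20)&(np.abs(b)<60)&(v[:,2]>30)&(v[:,2]<80)
    print(nm,"lip",k.sum(),np.median(v[k,2]),np.median(a[k]),"floor",np.median(v[f,2]))
    for o,x,y in(("tall",541,252),("spare",475,326),("funnel",577,365)):
        k=(np.hypot(v[:,0]-x,v[:,1]-y)<38)&(v[:,2]>8)&(v[:,2]<75);print(o,k.sum(),v[k].mean(0).round(1),v[k,2].max().round(1))
E
```

```text
clock: 25.05
tool_pos: [479.2, -172.1, 222.0]
tool_rot: [0.0, -0.162, 0.987, -0.0]
ft_force: [0.0, 0.4, -0.4]
opening: 0.5
grip_force: 0.0
clock: 25.65
tool_pos: [426.5, -19.5, 220.6]
tool_rot: [-0.001, -0.163, 0.987, 0.0]
ft_force: [0.0, 0.1, 0.3]
opening: 0.498
grip_force: 0.0
now lip 192 80.79373187779737 -71.13576573429768 floor 48.007325727420834
tall 119 [538.8 251.7  38.3] 62.6
spare 66 [475.5 326.2  20.7] 28.9
funnel 198 [575.9 366.   22. ] 53.2
start lip 190 80.5740743531054 -71.0778926452771 floor 47.888941788439524
tall 113 [538.8 251.8  39.8] 62.8
spare 67 [475.4 326.   20.5] 28.4
funnel 197 [575.8 366.   21.9] 53.0
```

View pics/s9.png

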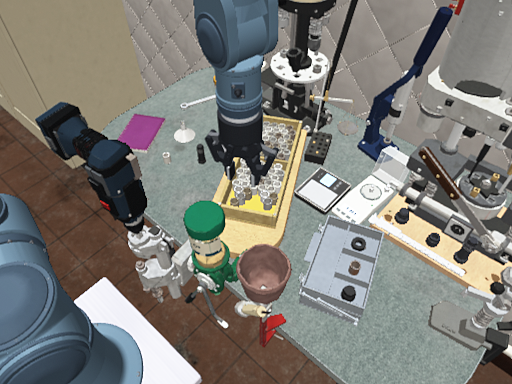

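The tray is home at px (340,265): lip and floor heights match the start to within 0.2 mm. All three parts are in their cells and the bystanders haven't moved. Handing in.

```bash
python3 -c "
from plant import r, viewer
print(r.finish_job())"
```

```text
the job is handed in; nothing more can be done
None
```

The reamer lies flat in the formerly empty bay, the tray is clipped home with its three parts still inside, the bystanders haven't moved, and I handed the job in at about 26 s; no verdict came back.

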